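# Latch the split loaf mould shut

## Task

Close the split loaf mould with its draw latch: hook the latch's wire loop over the keeper on the sliding half and pull it back snug under the keeper's lip, then press the lever over centre and fully down to its stop. Do it gently: feel for the keeper rather than forcing the loop against it, do not ram the lever into its stop, let go of everything at the end and leave the other things on the counter alone.

Things in the scene. Friction and masses are not known exactly. Their poses are not given: they have to be found in the camera images.
- mould: Aluminium split loaf mould on a dark steel base plate 310 x 200 mm fixed to the counter. Origin on the counter under the latch; x runs along the latch from lever to keeper, z up. The latch lies in the plane y = 0; the open trough beside it at y 30 to 163 mm, rim 76 mm high. The half at x below 0 is fixed; the other slides along x.
- ledge (a point): Point on the flat ledge under the latch, 75 mm above the mould's origin (ledge y -26 to 30 mm). The sliding half is sprung to +x against a stop and stands 5 to 18 mm open: HOW FAR IS NOT MEASURED, feel for it. It yields to the loop only above about 25 N of pull; latched, the loop pulls 30 to 50 N.
- keeper_shut (a point): Where the keeper's post and shelf meet once the mould is shut (x 52, z 100.5 mm of the mould; does not move). Now the keeper stands 5 to 18 mm further to +x. Steel hook 20 mm wide: a post whose hooking face looks to +x, a lip at its top jutting 6 mm to +x of that face (underside 110, top 114 mm up), and a flat shelf 100.5 mm up running 30 mm to +x from it.
- lever_pivot (a point): Pivot axis of the latch lever (along the mould's y), at x -50, y 0, z 105 mm of the mould. Lever: steel plate 28 mm wide (along y), 6 mm thick, reaching 90 mm out from here, 10 mm round end. Pressing it near its end with the loop hooked takes 4 to 10 N at first, falling away from about 1 rad on; the stop is hard, over 40 N is ramming.
- lever (a joint): Lever angle, rad: 0 upright, growing as it swings to -x, away from the keeper; 1.571 = fully down, level, at its stop; least -0.65. Stays where it is left (0.09 N m friction). The loop's pivot is on it, 25 mm from the lever's pivot, turned 0.244 rad further to -x than the lever, so it ends below the line of pull (over centre).
- loop (a joint): Angle of the loop on the lever, rad: lever + loop = the loop's slope above level, rising to +x of the mould. The hinge is stiff (0.065 N m): the loop stays where it is left, and rises with the lever when that is pressed, unless the hook bar was first drawn back under the lip.
- hook_bar (a point): Centre of the loop's hook bar, the 6 mm round crossbar at its far end, along y, 129.4 mm from the loop's pivot (side wires at y +-19 mm). It must come down beyond the lip onto the shelf (bar centre then 103.5 mm above the counter) and be drawn to -x under the lip until it meets the post (centre 3 mm from the face).
- grip_bar (a point): Centre of the loop's grip bar: 10 mm round, 44 mm long along y, 34 mm above the hook bar and square to the loop, on two wires at its ends. Pinch it from above, one finger on its -x and one on its +x side; it rolls between the fingers, so the loop swings while held. Over 25 N between loop and keeper while held is forcing.
- lever_end (a point): Centre of the lever's round end, 85 mm from its pivot.
- half (a joint): How far the sliding half has been drawn towards -x from its rest, m: 0 at rest; 0.005 to 0.018 (the opening) when latched.
- beaker: White plastic beaker, 64 mm across, 65 mm high, standing on the counter beyond the sliding half's end; origin under its centre. Leave alone.
- cutter: Steel ring cutter, 70 mm across, 35 mm high, on the counter beyond the latch half's end. Leave alone.
- spoon: Steel spoon lying on the counter beside the latch. Leave alone.
- jar: Jar, 68 mm across, 100 mm high. Leave alone.
- palette: Spatula lying on the counter. Leave alone.
- nozzle: Small steel piping nozzle, 28 mm across, 45 mm high. Leave alone.

How it is judged:
By the outcome, as a careful person would: the job done as asked, in the order asked, and still so for the second after the job is handed in, with the robot touching nothing.
It also fails if it takes over 64 s, if anything falls off the work surface, if the arm or the gripper's body presses on something with over 40 N, if the wrist force passes 120 N, or if a joint passes its speed limit or range.

## Robot

A 6-joint arm with a two-finger parallel gripper is mounted at the origin on the work surface. World frame = base frame: x ahead of the robot, y to its left, z up, the work surface at z = 0. Lengths are in mm, angles in rad, forces in N, time in s.
With the tool pointing down it reaches from about 325 to 875 mm from the base axis. Payload 4.4 kg.
Tool frame: the origin (TCP) lies on the centre line of the jaws, within the pads' length; the fingertips stand ahead of it and the grasp point (between the pads) lies 6 mm ahead of it (ctrl.tcp_to_tips is the z of the fingertips in the tool frame, in mm); z points along the fingers, y is the direction in which the jaws open and shut (so a half turn about z gives the same grasp; the last joint's range is limited). The gripper opens to 85 mm and grips with 20 to 120 N. Pads are 22 mm wide; open, the fingers measure 114 mm over their backs; the gripper's body (76 mm by 85 mm) begins 54 mm behind the grasp point. The pads swing forward as they close: fully open they stand 13 mm farther back than shut.
Start: joints at [-1.442, 0.207, 1.542, -0, 1.393, -0.15], TCP at [158.229, -552.803, 256.282] pointing down, gripper open.
Joint ranges: [-2.73, 2.73], [-0.86, 2.22], [0.23, 2.46], [-1.11, 4.25], [0.08, 2.63], [-2.82, 2.82]. Speed limits (rad/s): [2.79, 2.79, 3.14, 3.14, 3.14, 3.14].

## Interface

Orientations are given as a 3x3 rotation matrix whose columns are the frame's x, y, z axes.
In Python, from plant import ctrl, sensors, optics gives the robot as it stands. Calls block until the motion is done:
- ctrl.move_ptp(position, orientation): joint-space move of the TCP to a pose.
- ctrl.move_l(position, rot=None, vel=150, threshold=None): straight line of the TCP; rot=None keeps the orientation; vel is the mean speed in mm/s. With threshold (N) it stops when the force on the tool has changed by that much, and returns True; else False.
- ctrl.set_joints(angles): joint-space move.
- ctrl.gripper_to(opening, force=None): finger opening in mm; force is the grip in N (None keeps the last); returns when the fingers have stopped.
- ctrl.hold(seconds).
- ctrl.solve_ik(position, orientation): joint angles nearest the present ones, or None.
- sensors.read_state(): the state.
- optics.grab_frame(name): name is "side" or "top" or "wrist"; returns (picture, depth): 480x640x3 uint8, red, green, blue; 480x640 float32, mm along the optical axis (not along the pixel's ray), 0 where there is no reading.
- optics.camera_params(name): a dict with "mtx" (3x3 intrinsics, pixels), "k1" (the pictures are not rectified: a ray, as slopes to the right and down, at radius r is drawn at 1 + k1 r^2 times it, then the intrinsics apply), "R" (3x3) and "t" (3): a world point X has camera coordinates R X + t; the wrist camera has in their place "T_tool_cam" (4x4, takes a point from camera to tool coordinates, whose origin is the TCP and whose axes are the flange's). Camera axes: x right, y down, z forward; pixel columns grow to the right and rows downward; lengths in mm; the calibration is good to about 2 mm. A picture is of the moment at which its call begins: read the wrist's pose just before it. camera_params takes no time and is no camera call.
A pose or a line that the arm cannot do raises ctrl.MotionError and nothing moves.
- ctrl.finish_job(): hands the job in, once; it reports no verdict.
The state is a dict: "t": time; "q": joint angles; "qvel": joint speeds; "tau": joint torques, N m; "eef_pos": TCP position; "eef_rot": TCP orientation; "force": force on the tool from outside, world axes, zero at the start; "wrist_torque": the same for the moment, N m; "grip_width": finger opening in mm.
Only numpy, scipy, OpenCV 4.12 (cv2) and the standard library are available. Lean on these libraries where they do the work, as an engineer would, in place of code of your own. Each camera call takes 0.05 s, during which the arm holds its last target.

## Working session

There is one attempt and no reset: what is moved stays moved. The work goes in short steps, each a Python script; the robot and the scene stay as the last script left them, time stands still between calls to the robot, and variables do not carry over. Pictures are saved under pics/ and viewed, and the job is handed in when it is done.

```bash
ls; mkdir -p pics
python3 - <<'E'
from plant import ctrl,sensors,optics
import cv2
s=sensors.read_state();print(s['t'],s['eef_pos'],s['eef_rot'],s['grip_width'],ctrl.tcp_to_tips)
for n in ['top','side','wrist']:
    im,d=optics.grab_frame(n); cv2.imwrite(f'pics/{n}0.png',im[:,:,::-1]); 
    import numpy as np; np.save(f'{n}0.npy',d); p=optics.camera_params(n); print(n,p)
E
```

```text
pics
0.0 [ 158.15601924 -552.08038712  255.10926249] [[ 9.61390498e-01  2.75187635e-01 -2.76104580e-04]
 [ 2.75187527e-01 -9.61387807e-01  2.30446725e-03]
 [ 3.68717318e-04 -2.29147346e-03 -9.99997307e-01]] 85.31213920955743 25.0
top {'mtx': array([[448.61740459,   0.        , 320.85207596],
       [  0.        , 448.61740459, 240.13888126],
       [  0.        ,   0.        ,   1.        ]]), 'k1': -0.04882354575686702, 'R': array([[-0.02804157, -0.99954678,  0.01094979],
       [-0.99876401,  0.02756653, -0.04135866],
       [ 0.04103807, -0.01209602, -0.99908436]]), 't': array([  44.53113034,  523.07327486, 1182.72560837])}
side {'mtx': array([[554.34201683,   0.        , 316.39906714],
       [  0.        , 554.34201683, 237.64578987],
       [  0.        ,   0.        ,   1.        ]]), 'k1': -0.03988378360528327, 'R': array([[ 9.90111415e-01, -1.40280588e-01, -8.61905988e-04],
       [-8.90885836e-02, -6.24024455e-01, -7.76309670e-01],
       [ 1.08363327e-01,  7.68709851e-01, -6.30351135e-01]]), 't': array([-520.77709786,  192.00942342, 1374.82393349])}
wrist {'mtx': array([[399.28685347,   0.        , 315.28499185],
       [  0.        , 399.28685347, 236.68138391],
       [  0.        ,   0.        ,   1.        ]]), 'k1': -0.03155589759604384, 'T_tool_cam': array([[-1.80217628e-04, -9.63491852e-01, -2.67737593e-01,
         6.77067222e+01],
       [ 9.99999700e-01, -3.75311413e-04,  6.77498863e-04,
         5.87564832e-01],
       [-7.53249609e-04, -2.67737390e-01,  9.63491631e-01,
        -1.16397451e+02],
       [ 0.00000000e+00,  0.00000000e+00,  0.00000000e+00,
         1.00000000e+00]])}
```

View pics/top0.png

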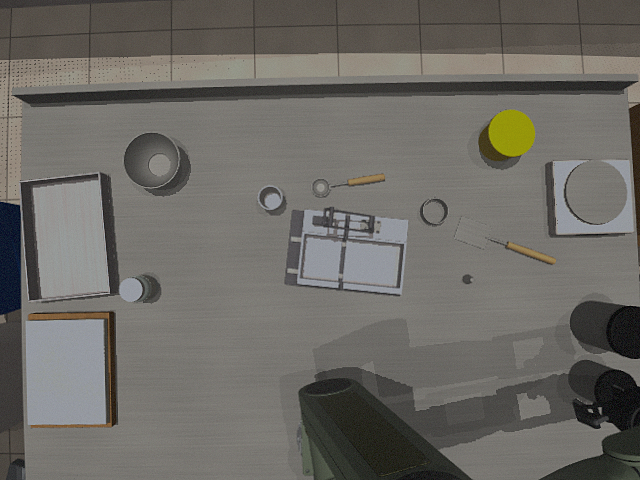

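View pics/side0.png

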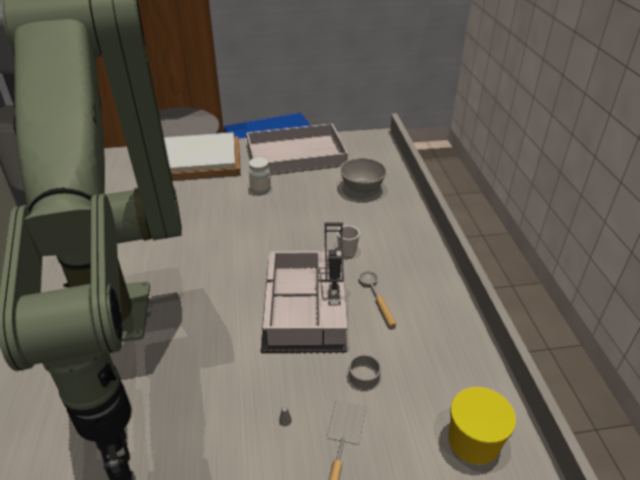

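View pics/wrist0.png

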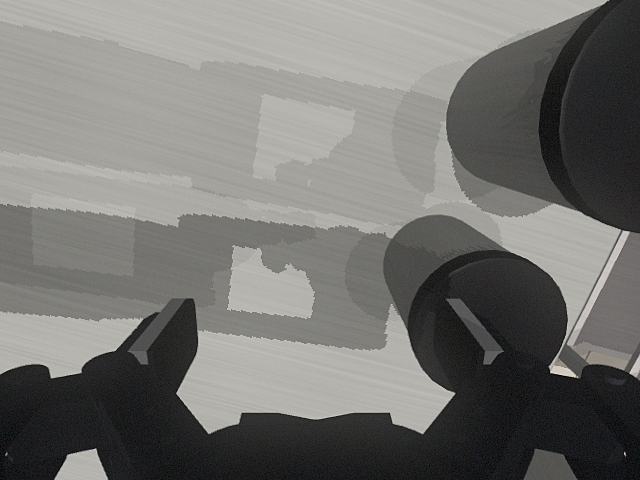

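```bash
cat > h.py <<'E'
import numpy as np, cv2
from plant import ctrl,sensors,optics
def cam(n,st=None):
    p=optics.camera_params(n)
    if n=='wrist':
        T=np.eye(4);T[:3,:3]=st['eef_rot'];T[:3,3]=st['eef_pos'];C=T@p['T_tool_cam'];R=C[:3,:3].T;t=-R@C[:3,3]
    else: R,t=p['R'],p['t']
    return p['mtx'],p['k1'],np.array(R),np.array(t)
def ray(c,uv):
    K,k,R,t=c
    d=np.array([(uv[0]-K[0,2])/K[0,0],(uv[1]-K[1,2])/K[1,1]]);s=d.copy()
    for _ in range(20): s=d/(1+k*(s@s))
    return -R.T@t, R.T@np.array([s[0],s[1],1])
def plane(c,uv,z):
    o,d=ray(c,uv); return o+d*(z-o[2])/d[2]
def proj(c,X):
    K,k,R,t=c;X=np.atleast_2d(X)@R.T+t;s=X[:,:2]/X[:,2:];s=s*(1+k*(s**2).sum(1,keepdims=True))
    return s*[K[0,0],K[1,1]]+K[:2,2]
def tri(pairs):
    A=np.zeros((3,3));b=np.zeros(3)
    for c,uv in pairs:
        o,d=ray(c,uv);d=d/np.linalg.norm(d);M=np.eye(3)-np.outer(d,d);A+=M;b+=M@o
    X=np.linalg.solve(A,b)
    return X,[np.linalg.norm(proj(c,X)[0]-uv) for c,uv in pairs]
E
python3 - <<'E'
import cv2
a=cv2.imread('pics/top0.png')[190:310,270:430];cv2.imwrite('pics/top0z.png',cv2.resize(a,None,fx=5,fy=5,interpolation=cv2.INTER_CUBIC))
a=cv2.imread('pics/side0.png')[210:360,250:400];cv2.imwrite('pics/side0z.png',cv2.resize(a,None,fx=4,fy=4,interpolation=cv2.INTER_CUBIC))
E
```

```text
(no output)
```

View pics/top0z.png

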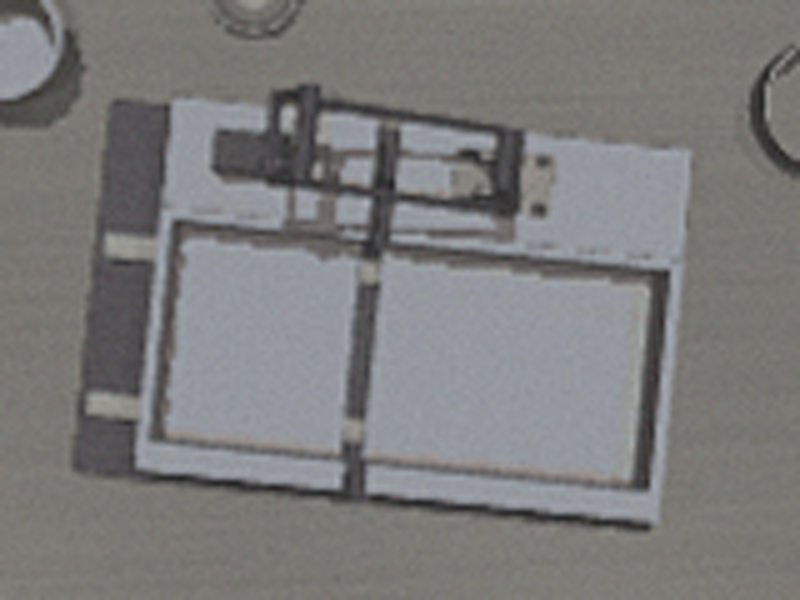

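View pics/side0z.png

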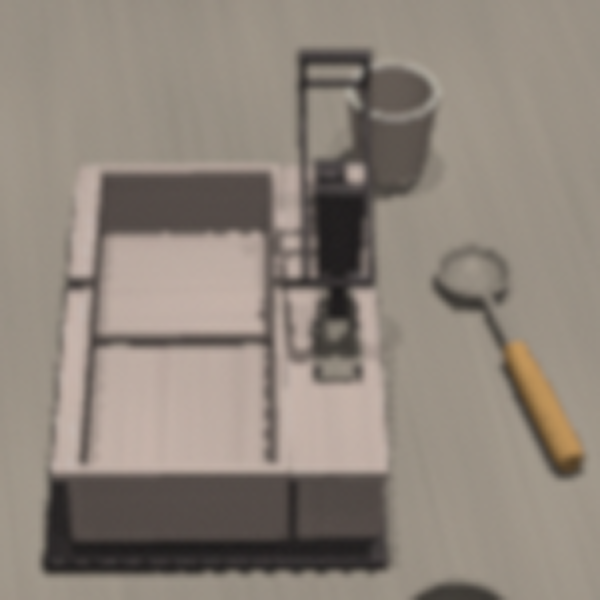

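Run:
```python
from h import *
c=cam('top')
f=lambda a,b:(270+a/5-.4,190+b/5-.4)
for n,p,z in [('ledge corner -x,-y',(690,150),75),('ledge corner +x -y',(172,98),75),('rim corner -x +y',(655,500),76),('rim corner+x+y',(135,468),76),('base +x-y',(112,100),5),('base +x+y',(75,472),5),('lever mount',(540,185),80),('keeper',(235,150),113)]:
    print(n,plane(c,f(*p),z).round(1))
d=np.load('top0.npy'); print(d[210:290:8,300:410:10])
s=np.load('side0.npy'); print(s.shape)
```

```text
ledge corner -x,-y [ 567.4 -190.2   75. ]
ledge corner +x -y [600.7  71.1  75. ]
rim corner -x +y [ 391.5 -166.1   76. ]
rim corner+x+y [415.2  94.5  76. ]
base +x-y [608.3 104.9   5. ]
base +x+y [410.2 129.6   5. ]
lever mount [ 551.4 -112.8   80. ]
keeper [570.2  40.2 113. ]
[[1199.9951  1131.9473  1208.0554   987.5224  1208.3893  1205.6107
  1210.3915  1212.1252  1207.4475  1208.8254  1208.8146 ]
 [1195.679   1132.4186  1103.9402   986.0133  1132.5753  1129.6952
  1131.8013  1014.743   1130.8568  1136.2593  1205.116  ]
 [1196.8688  1129.1548  1128.6912   987.2428  1133.258   1132.6006
  1130.4766  1011.39105 1130.1885  1131.1703  1133.8712 ]
 [1192.7717  1128.9176  1129.5306  1127.45    1128.2649  1136.1068
  1127.5508  1134.897   1132.008   1130.2612  1134.3656 ]
 [1185.3273  1180.0005  1177.0686  1181.1768  1178.5621  1175.6177
  1178.4364  1177.315   1152.8307  1127.6362  1130.3076 ]
 [1125.2322  1179.287   1181.4503  1180.9625  1177.7681  1175.9618
  1178.5907  1179.5587  1176.7488  1177.7598  1167.4763 ]
 [1123.5247  1179.8302  1174.9861  1176.7312  1196.5724  1179.1345
  1176.8052  1180.8762  1180.2234  1180.9662  1157.7539 ]
 [1122.9053  1178.2607  1173.7908  1176.6208  1188.5531  1177.5837
  1176.9066  1175.2803  1177.0676  1179.9403  1145.8265 ]
 [1173.511   1174.0721  1170.5616  1173.4233  1181.0607  1179.1929
  1176.0721  1175.6564  1174.5208  1176.9318  1137.2086 ]
 [1120.9955  1120.884   1120.5013  1123.6647  1191.3448  1173.8002
  1175.745   1179.8787  1172.9952  1173.8141  1125.7201 ]]
(480, 640)
```

```bash
cat >> h.py <<'E'
def snap(tag,n='wrist'):
    st=sensors.read_state(); im,d=optics.grab_frame(n)
    cv2.imwrite(f'pics/{tag}.png',im[:,:,::-1]); np.save(f'{tag}.npy',d)
    np.savez(f'{tag}_st.npz',eef_pos=st['eef_pos'],eef_rot=st['eef_rot'])
def wcam(tag): return cam('wrist',np.load(f'{tag}_st.npz'))
E
python3 - <<'E'
from h import *
mx=np.array([33.3,261.3,0]);mx/=np.linalg.norm(mx);my=np.cross([0,0,1],mx)
R=np.column_stack([-my,-mx,[0,0,-1]]);print(R.round(3),np.linalg.det(R))
ctrl.move_ptp([545,-80,330],R);snap('w1')
ctrl.move_l([545,20,330],vel=200);snap('w2')
s=sensors.read_state();print(s['t'],s['eef_pos'],s['q'])
E
```

```text
[[ 0.992 -0.126  0.   ]
 [-0.126 -0.992  0.   ]
 [-0.    -0.    -1.   ]] 1.0000000000000002
3.1 [545.06329093  18.98096045 329.92939967] [-1.23470361e-01  9.53234483e-02  1.51688937e+00 -8.09081795e-04
  1.52939946e+00  1.57504572e+00]
```

View pics/w1.png

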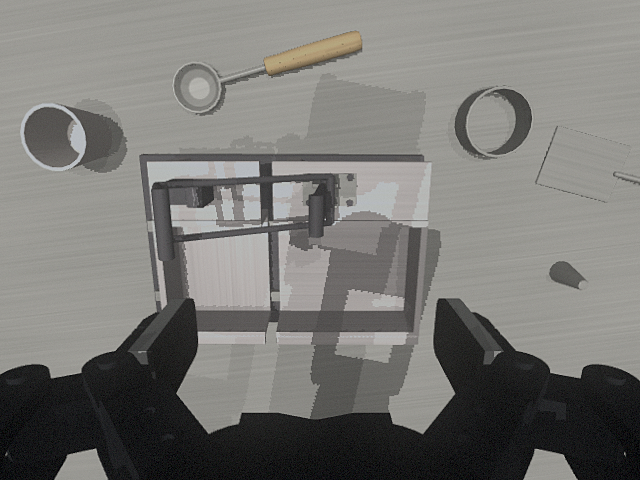

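View pics/w2.png

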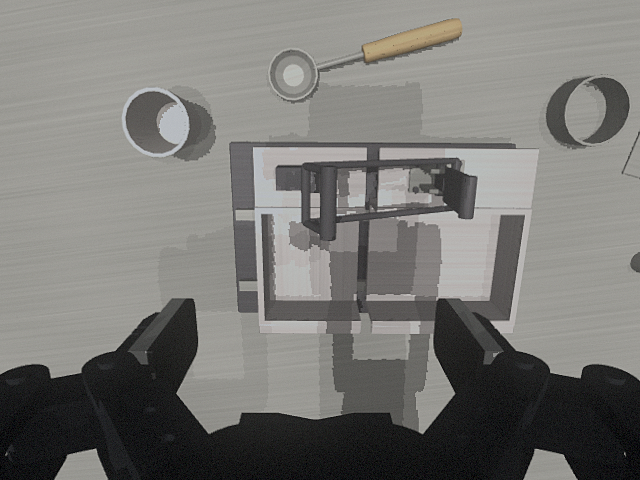

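Run:
```python
import cv2
for n,(x,y) in {'w1':(130,140),'w2':(220,130)}.items():
    a=cv2.imread(f'pics/{n}.png')[y:y+135,x:x+200]
    a=cv2.convertScaleAbs(cv2.resize(a,None,fx=4,fy=4,interpolation=cv2.INTER_CUBIC),alpha=1.3,beta=20)
    for i in range(0,200,20): cv2.putText(a,str(x+i),(i*4,8),0,.32,(0,0,255));cv2.line(a,(i*4,10),(i*4,14),(0,0,255))
    for i in range(0,135,20): cv2.putText(a,str(y+i),(0,i*4+4),0,.32,(0,0,255))
    cv2.imwrite(f'pics/{n}z.png',a)
```

```text
(no output)
```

View pics/w1z.png

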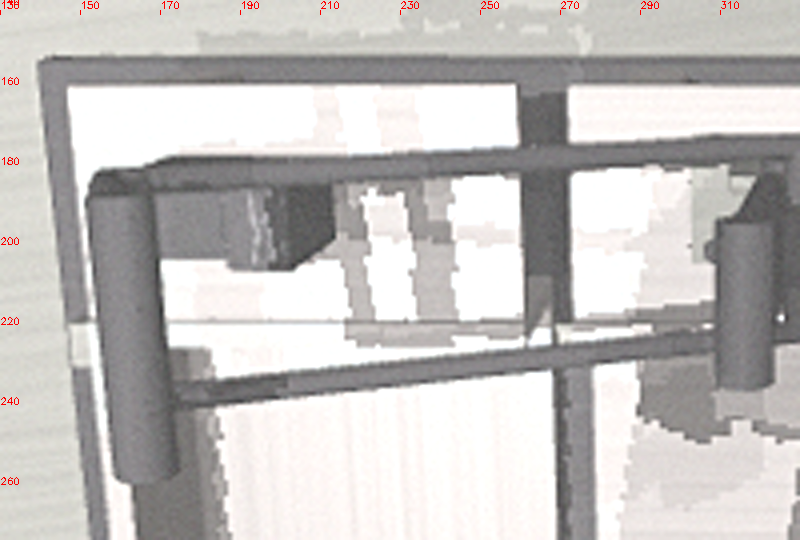

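View pics/w2z.png

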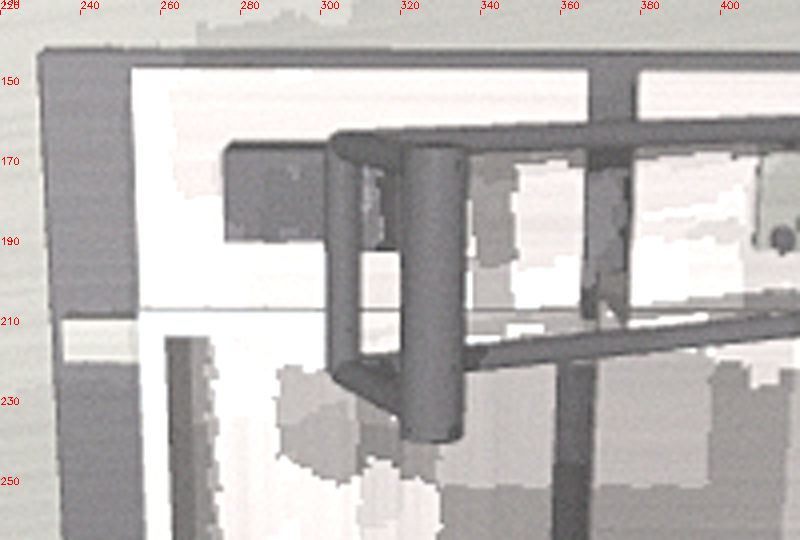

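Run:
```python
import cv2
a=cv2.imread('pics/w2.png');x,y=400,140
a=a[y:y+100,x:x+150]
a=cv2.convertScaleAbs(cv2.resize(a,None,fx=5,fy=5,interpolation=cv2.INTER_CUBIC),alpha=1.5,beta=30)
for i in range(0,150,10): cv2.putText(a,str(x+i),(i*5,8),0,.32,(0,0,255))
for i in range(0,100,10): cv2.putText(a,str(y+i),(0,i*5+4),0,.32,(0,0,255))
cv2.imwrite('pics/w2y.png',a)
a=cv2.imread('pics/w1.png');x,y=280,150
a=a[y:y+100,x:x+150]
a=cv2.convertScaleAbs(cv2.resize(a,None,fx=5,fy=5,interpolation=cv2.INTER_CUBIC),alpha=1.5,beta=30)
for i in range(0,150,10): cv2.putText(a,str(x+i),(i*5,8),0,.32,(0,0,255))
for i in range(0,100,10): cv2.putText(a,str(y+i),(0,i*5+4),0,.32,(0,0,255))
cv2.imwrite('pics/w1y.png',a)
```

```text
(no output)
```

View pics/w2y.png

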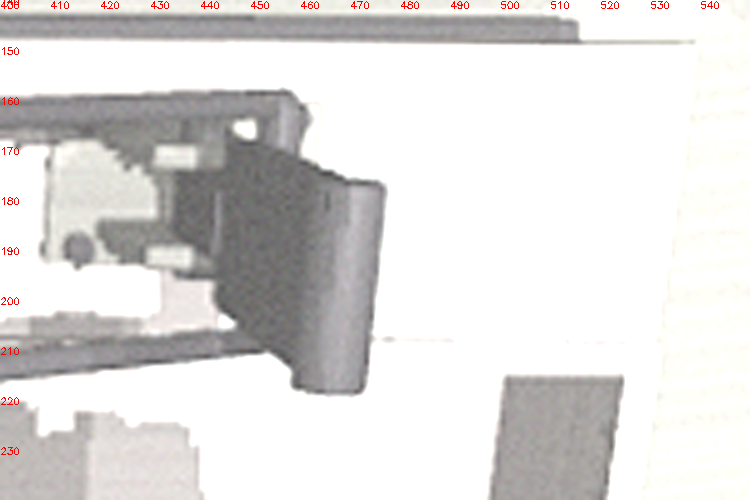

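View pics/w1y.png

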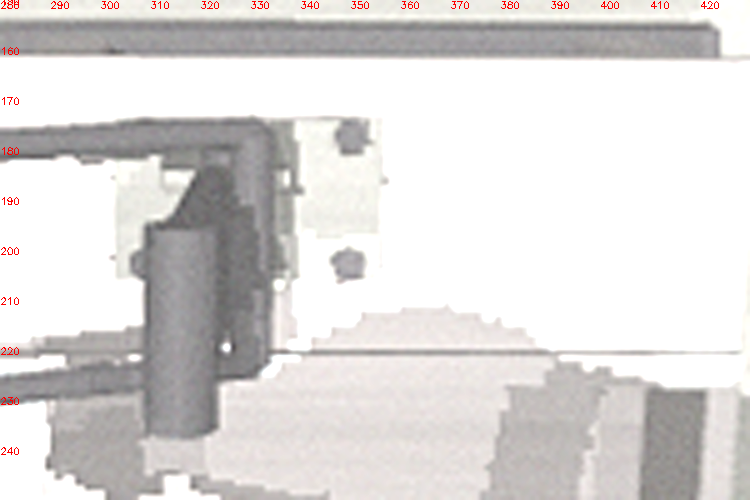

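Run:
```python
from h import *
a,b=wcam('w1'),wcam('w2')
P={}
def T(n,u,v):
    X,e=tri([(a,np.array(u)),(b,np.array(v))]);P[n]=X;print(n,X.round(1),np.round(e,1));return X
T('grip top',(161.2,187),(328.6,166.2))
T('grip bot',(166.5,260.5),(327.9,240))
T('lever_end',(316.2,216.4),(467.9,197.2))
T('loop piv',(332,175),(457,160))
T('hook-y wire corner?',(155,184),(305,164))
for n,p,q in [('ledge-26 corner',(428.5,161.5),(538,148)),]:
    T(n,p,q)
for z in (75,76):
  for c,l in ((a,[(160,161),(420,161.5),(180,220),(420,220.5)]),(b,[(255,147),(530,148),(260,207.5),(480,207.8)])):
    print(z,[plane(c,p,z).round(1)[:2] for p in l])
print('shelf end b',[plane(b,p,100.5).round(1) for p in ((276.3,166),(276.3,190))])
print('shelf +y edge b',plane(b,(300,190),100.5),' -y edge ',plane(b,(290,166),100.5))
print('base',[plane(b,p,6).round(1) for p in ((229.5,142.5),(232.5,207))],plane(a,(140,155),6))
print('lip a top +x edge',[plane(a,p,114).round(1) for p in ((130+247/4,140+187/4),(130+230/4,140+268/4),(130+280/4,140+186/4))])
```

```text
grip top [589.1   5.1 210.6] [0.5 0.5]
grip bot [545.1  10.8 214.1] [0.4 0.4]
lever_end [555.2 -83.5 189.2] [0.3 0.3]
loop piv [572.7 -98.7 125.9] [0.2 0.2]
hook-y wire corner? [589.4  19.6 183.7] [0.2 0.2]
ledge-26 corner [ 568.6 -188.2   80.7] [0.1 0.1]
75 [array([600. ,  55.4]), array([ 568.7, -182. ]), array([542.9,  49. ]), array([ 513. , -178.7])]
75 [array([601.1,  66.4]), array([ 568.9, -183.9]), array([545.2,  71. ]), array([ 518.4, -136.5])]
76 [array([600.,  55.]), array([ 568.9, -181.7]), array([543.1,  48.6]), array([ 513.2, -178.4])]
76 [array([601.1,  66.3]), array([ 569. , -183.4]), array([545.4,  70.8]), array([ 518.7, -136.1])]
shelf end b [array([583.8,  47.1, 100.5]), array([563.3,  50.2, 100.5])]
shelf +y edge b [560.66048131  29.74800069 100.5       ]  -y edge  [582.27117548  35.43003414 100.5       ]
base [array([607.3, 103.3,   6. ]), array([537.2, 112.8,   6. ])] [606.94889057 102.70839472   6.        ]
lip a top +x edge [array([576.9,  18.4, 114. ]), array([560.4,  25.6, 114. ]), array([576.2,  11.5, 114. ])]
```

```bash
cat >> h.py <<'E'
mx=np.array([.1280,.9918,0]);mx/=np.linalg.norm(mx);my=np.cross([0,0,1],mx);O=np.array([560.25,-46.9,0])
RT=np.column_stack([-my,-mx,[0,0,-1]])
def W(x,z,y=0): return O+mx*x+my*y+np.array([0,0,z])
def M(p): d=np.array(p)-O; return np.array([d@mx,d@my,p[2]])
def st(tag=''):
    s=sensors.read_state();f=np.array(s['force'])
    print(tag,'t%.2f'%s['t'],'m',M(s['eef_pos']).round(1),'Fm',np.array([f@mx,f@my,f[2]]).round(1),'g%.1f'%s['grip_width']);return s
def LV(th): a=th+.244; return np.array([-50-25*np.sin(a),105+25*np.cos(a)])
def gripof(hx,hz):
    # hook -> lever, slope, grip
    from scipy.optimize import brentq
    f=lambda th:np.hypot(*(np.array([hx,hz])-LV(th)))-129.4
    th=brentq(f,-1.3,1.2);v=np.array([hx,hz])-LV(th);s=np.arctan2(v[1],v[0])
    return th,s,np.array([hx-34*np.sin(s),hz+34*np.cos(s)])
E
python3 - <<'E'
from h import *
for h in [(67,180),(75,160),(82,135),(82,120),(82,103.5),(69.5,103.5)]: print(h,np.round(np.hstack(gripof(*h)),3))
ctrl.move_ptp(W(54.8,300),RT);ctrl.gripper_to(45,40);st()
print(ctrl.move_l(W(54.8,226),vel=100,threshold=8));st()
ctrl.gripper_to(5,40);st()
snap('w3');snap('s3','side')
E
```

```text
(67, 180) [-1.52000e-01  3.98000e-01  5.38340e+01  2.11348e+02]
(75, 160) [ -0.209   0.234  67.113 193.073]
(82, 135) [-3.52000e-01  4.00000e-02  8.06480e+01  1.68973e+02]
(82, 120) [-3.63000e-01 -7.60000e-02  8.45810e+01  1.53902e+02]
(82, 103.5) [ -0.455  -0.202  88.818 136.809]
(69.5, 103.5) [ 5.60000e-02 -1.97000e-01  7.61700e+01  1.36839e+02]
 t3.86 m [ 54.9  -0.  300.6] Fm [-0.6 -0.4 -0.1] g44.8
False
 t4.75 m [ 54.8  -0.6 226.7] Fm [ 0.5 -0.5  0.5] g45.2
 t5.16 m [ 55.4  -0.5 226.9] Fm [2.8 0.5 2.6] g8.7
```

View pics/w3.png

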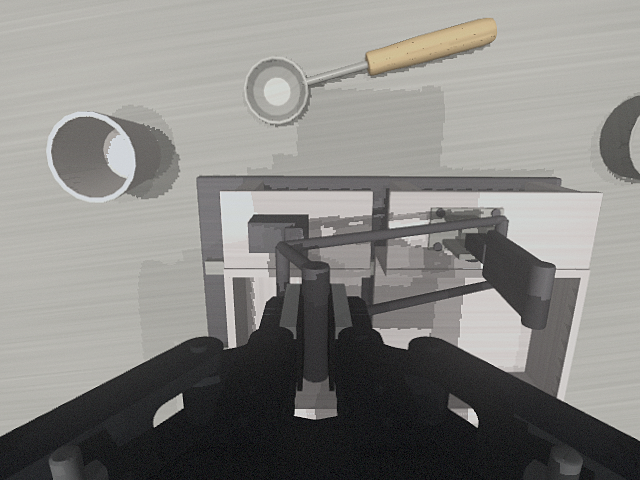

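Run:
```python
import cv2
a=cv2.imread('pics/s3.png')[170:370,230:430];cv2.imwrite('pics/s3z.png',cv2.resize(a,None,fx=3,fy=3,interpolation=cv2.INTER_CUBIC))
```

```text
(no output)
```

View pics/s3z.png

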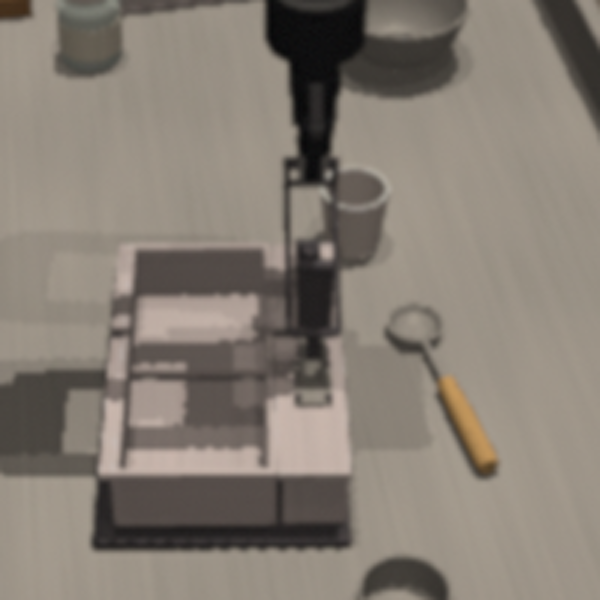

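Run:
```python
from h import *
DZ=14.5
def go(hx,hz,vel,thr):
    th,s,g=gripof(hx,hz); r=ctrl.move_l(W(g[0]+.3,g[1]+DZ),vel=vel,threshold=thr)
    S=st(f'h{hx},{hz} th{th:.2f} hit{r}');return r
if not go(75,160,60,15) and not go(82,135,60,15) and not go(82,118,40,12):
    ctrl.hold(.15);st(); snap('w4')
```

```text
h75,160 th-0.21 hitFalse t5.78 m [ 68.1  -0.3 207.4] Fm [ 4.6 -0.6  1.6] g8.1
h82,135 th-0.35 hitFalse t6.39 m [ 79.9  -0.2 182.7] Fm [-3.7 -3.8 -1.9] g8.4
h82,118 th-0.37 hitFalse t6.98 m [ 85.5  -0.2 166.4] Fm [-1.1 -3.5  0.3] g8.5
 t7.13 m [ 8.550e+01 -1.000e-01  1.665e+02] Fm [-2.1 -4.   0.5] g8.3
```

View pics/w4.png

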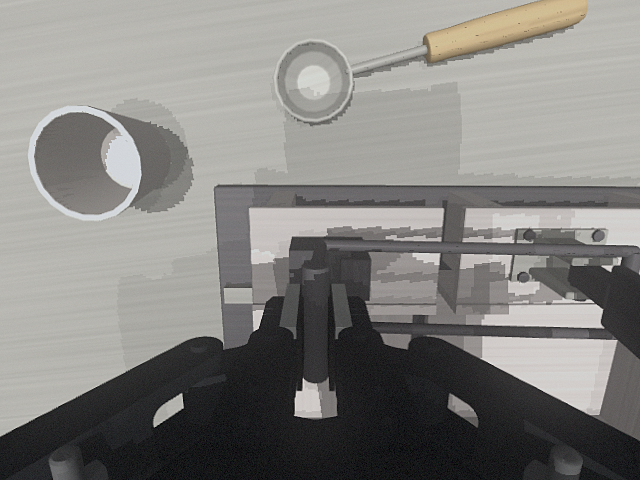

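Run:
```python
from h import *
DZ=14.5
def go(hx,hz,vel,thr):
    th,s,g=gripof(hx,hz); r=ctrl.move_l(W(g[0]+.3,g[1]+DZ),vel=vel,threshold=thr)
    S=st(f'h{hx},{hz} th{th:.2f} hit{r}');return r
for z in (112,107,104,102,100,98.5):
    if go(82,z,15,4): break
ctrl.hold(.1);st();snap('w5')
```

```text
h82,112 th-0.40 hitFalse t7.76 m [ 8.710e+01 -1.000e-01  1.599e+02] Fm [-0.3 -5.   0.1] g8.3
h82,107 th-0.43 hitFalse t8.27 m [ 8.820e+01 -1.000e-01  1.549e+02] Fm [-1.1 -5.4  0.1] g8.4
h82,104 th-0.45 hitFalse t8.63 m [ 8.900e+01 -1.000e-01  1.518e+02] Fm [-0.7 -4.   1. ] g8.4
h82,102 th-0.47 hitFalse t8.93 m [ 89.6   0.  149.3] Fm [-1.3 -5.  -0.3] g8.4
h82,100 th-0.48 hitFalse t9.22 m [ 9.010e+01 -1.000e-01  1.473e+02] Fm [-0.4 -5.   0.2] g8.3
h82,98.5 th-0.50 hitTrue t9.43 m [ 90.2  -0.5 147.2] Fm [ 0.1 -0.6  4.3] g8.2
 t9.53 m [ 90.2  -0.5 147.2] Fm [0.4 1.6 3.9] g8.5
```

View pics/w5.png

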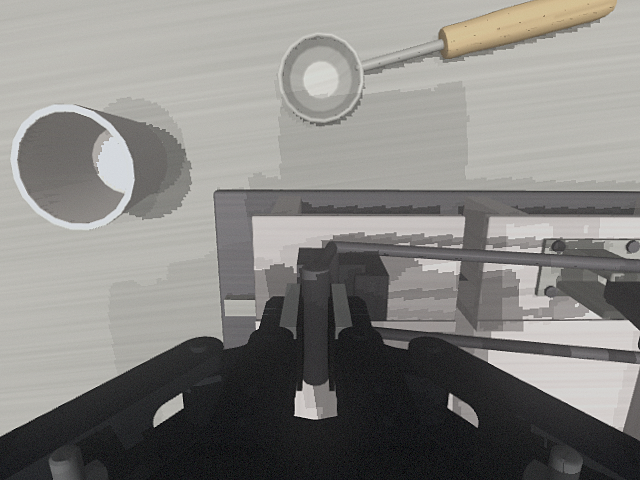

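Run:
```python
from h import *
S=st();z=M(S['eef_pos'])[2]
x0=M(S['eef_pos'])[0]
for x in np.arange(x0-2.5,66,-2.5):
    r=ctrl.move_l(W(x,z+.2),vel=15,threshold=8);S=st(f'{x:.1f} {r}')
    f=np.array(S['force'])@mx
    if r or f>11: break
ctrl.hold(.1);st();snap('w6')
```

```text
t9.57 m [ 90.2  -0.6 147.2] Fm [2.1 2.2 4.4] g8.5
87.7 False t9.94 m [ 89.5  -0.3 147.3] Fm [ 5.8 -0.3  1.4] g8.3
85.2 False t10.26 m [ 87.1  -0.3 147.3] Fm [ 6.5 -2.2  1.5] g8.3
82.7 False t10.57 m [ 84.6  -0.3 147.3] Fm [ 6.8 -2.   2. ] g8.6
80.2 False t10.89 m [ 82.1  -0.3 147.4] Fm [ 5.8 -1.9  1.9] g8.8
77.7 False t11.21 m [ 79.7  -0.3 147.4] Fm [ 6.4 -1.6  2.9] g8.1
75.2 False t11.53 m [ 77.5  -0.3 147.5] Fm [ 7.3 -0.9  1.8] g8.4
72.7 True t11.76 m [ 77.3  -0.3 147.5] Fm [ 0.9 -0.3  1.5] g8.7
 t11.86 m [ 77.3  -0.4 147.5] Fm [ 0.7 -0.9  2.4] g8.5
```

View pics/w6.png

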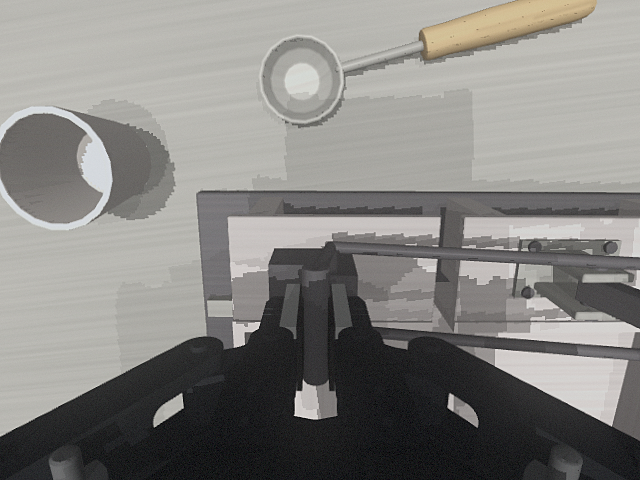

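```bash
python3 - <<'E'
from h import *
S=st();p=M(S['eef_pos'])
r=ctrl.move_l(W(p[0]-3,p[2]),vel=15,threshold=7);st(r)
S=st();p=M(S['eef_pos'])
ctrl.gripper_to(40,40);st()
print(ctrl.move_l(W(p[0]-1,240),vel=150,threshold=10));st()
print(ctrl.move_l(W(-20,290),vel=200,threshold=10))
ctrl.gripper_to(0,40);ctrl.hold(.1);st();snap('w7');snap('s7','side')
E
python3 - <<'E'
import cv2
a=cv2.imread('pics/s7.png')[170:370,230:430];cv2.imwrite('pics/s7z.png',cv2.resize(a,None,fx=3,fy=3,interpolation=cv2.INTER_CUBIC))
E
```

```text
t11.91 m [ 77.3  -0.4 147.5] Fm [ 1.4 -1.   1.9] g8.2
True t12.12 m [ 77.3  -0.4 147.5] Fm [ 0.4 -0.8  2.1] g8.3
 t12.12 m [ 77.3  -0.4 147.5] Fm [ 0.4 -0.8  2.1] g8.3
 t12.53 m [ 77.4  -0.  147.1] Fm [-0.6  0.3  0.3] g40.1
False
 t13.29 m [ 76.2   0.7 239. ] Fm [ 0.1 -0.6 -0.1] g39.9
False
 t14.55 m [-19.8  -0.  290. ] Fm [-0.2 -0.8  0.3] g-0.2
```

View pics/w7.png

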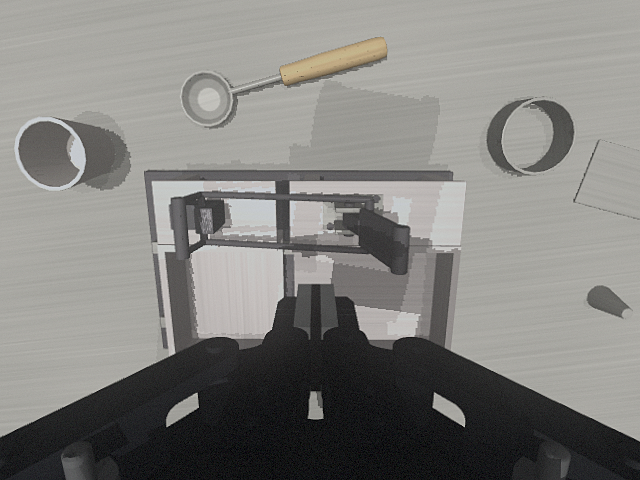

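View pics/s7z.png

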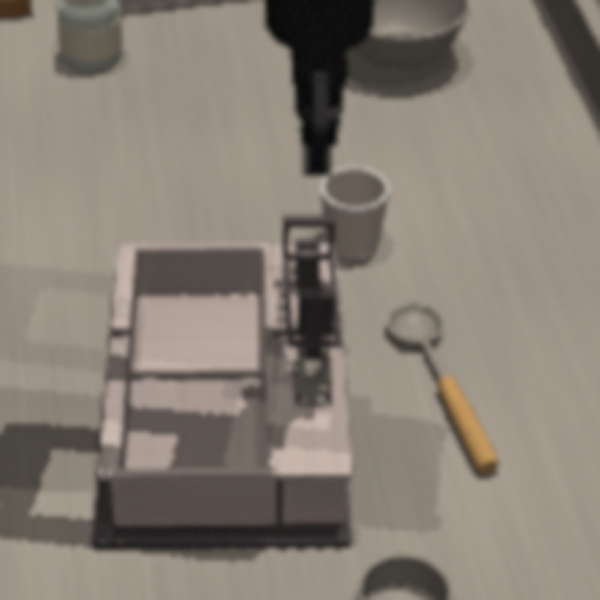

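Run:
```python
from h import *
a=cv2.imread('pics/w7.png');x,y=150,165
a=a[y:y+115,x:x+280]
a=cv2.convertScaleAbs(cv2.resize(a[:, :],None,fx=2.85,fy=4,interpolation=cv2.INTER_CUBIC),alpha=1.5,beta=30)
cv2.imwrite('pics/w7z.png',a)
a=cv2.imread('pics/w7.png')[170:270,160:260]
cv2.imwrite('pics/w7k.png',cv2.convertScaleAbs(cv2.resize(a,None,fx=6,fy=6,interpolation=cv2.INTER_CUBIC),alpha=1.8,beta=40))
c=wcam('w7')
for n,p in dict(hook=W(69.5,103.5),hook_on_lip=W(69.5,117),lipedge=W(72.5,114),grip=W(76.2,136.8),leverend=W(-50-85*np.sin(.056),105+85*np.cos(.056)),shelfend=W(96.5,100.5)).items(): print(n,proj(c,p).round(1))
```

```text
hook [[202.9 218.6]]
hook_on_lip [[197.9 222.5]]
lipedge [[195.1 221.6]]
grip [[180.1 228.8]]
leverend [[377.8 251.6]]
shelfend [[170.2 217.8]]
```

View pics/w7k.png

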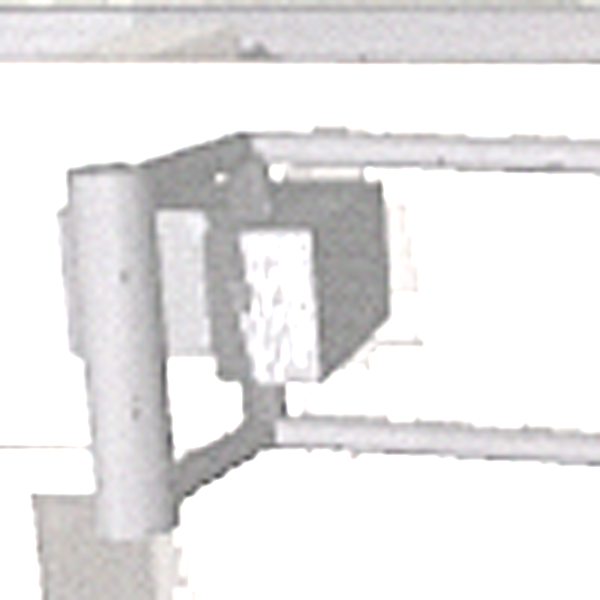

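View pics/w7z.png

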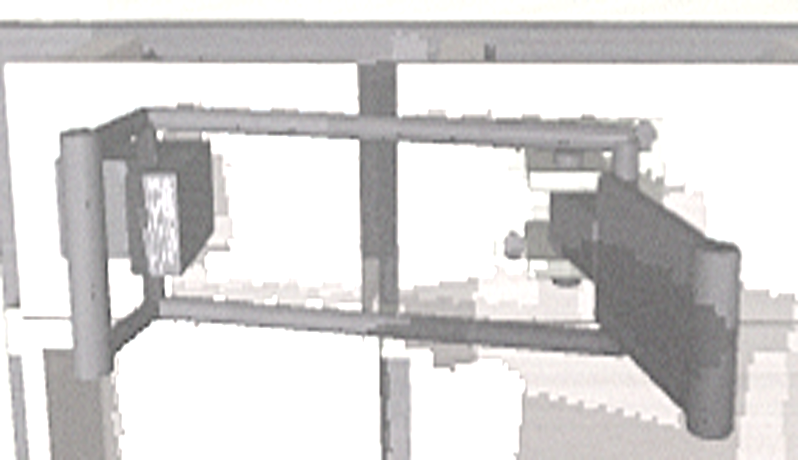

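Run:
```python
from h import *
c=wcam('w7')
def yplane(uv):
    o,d=ray(c,uv);k=-((o-O)@my)/(d@my);return M(o+k*d)
print('lever end',yplane((399.8,250)), 'grip',yplane((160+122/6,170+352/6)))
from scipy.optimize import brentq
for th in (.05,.1,.15,.2,.25): print(th,proj(c,W(-50-85*np.sin(th),105+85*np.cos(th))).round(1))
# loop pivot crossbar end px
print('lip top edge +x', [plane(c,(160+u/6,170+v/6),114) for u,v in ((240,232),(250,380))],[M(plane(c,(160+u/6,170+v/6),114)).round(1) for u,v in ((240,232),(250,380),(312,230),(320,380))])
print('shelf end',[M(plane(c,(160+u/6,170+v/6),100.5)).round(1) for u,v in ((62,212),(85,355))])
```

```text
lever end [-6.78913730e+01 -5.32907052e-15  1.86709294e+02] grip [ 7.61992856e+01 -1.77635684e-14  1.36355251e+02]
0.05 [[376.9 251.6]]
0.1 [[384.2 251.4]]
0.15 [[391.5 251.2]]
0.2 [[398.6 250.8]]
0.25 [[405.5 250.3]]
lip top edge +x [array([578.81628468,  19.28164225, 114.        ]), array([559.88187744,  21.88783823, 114.        ])] [array([ 68. ,  -9.9, 114. ]), array([ 68.2,   9.2, 114. ]), array([ 58.9, -10.2, 114. ]), array([ 59.2,   9.2, 114. ])]
shelf end [array([ 95.4, -10. , 100.5]), array([ 94.2,   9.3, 100.5])]
```

```bash
cat >> h.py <<'E'
O=O+3*mx
def face(th,r=76): return np.array([-50-r*np.sin(th)+3*np.cos(th),105+r*np.cos(th)+3*np.sin(th)])
E
python3 - <<'E'
from h import *
ctrl.move_l(W(-45,260),vel=150,threshold=10);ctrl.move_l(W(-45,204),vel=120,threshold=8);st()
r=ctrl.move_l(W(-75,204),vel=20,threshold=3.5);st(r);snap('w8')
E
```

```text
t15.67 m [-44.9  -0.6 204.7] Fm [ 0.   0.8 -0.1] g-0.0
True t16.37 m [-5.390e+01  2.000e-01  2.035e+02] Fm [ 1.4 -0.5  1.3] g-0.0
```

View pics/w8.png

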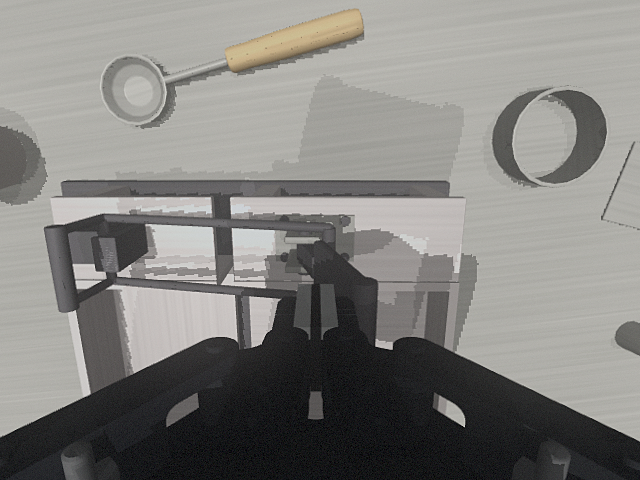

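```bash
python3 - <<'E'
from h import *
for th in np.arange(.2,1.05,.12):
    f=face(th,72); r=ctrl.move_l(W(f[0]+6,f[1]+25),vel=35,threshold=14); st(f'{th:.2f} {r}')
    if r: break
snap('w9');snap('s9','side')
E
python3 - <<'E'
import cv2
a=cv2.imread('pics/s9.png')[170:370,230:430];cv2.imwrite('pics/s9z.png',cv2.resize(a,None,fx=3,fy=3,interpolation=cv2.INTER_CUBIC))
E
```

```text
0.20 False t16.67 m [-54.7  -0.3 201.8] Fm [2.6 1.  4.9] g0.1
0.32 False t17.07 m [-62.8  -0.2 199.4] Fm [4.9 0.2 2.4] g0.3
0.44 False t17.47 m [-7.090e+01 -1.000e-01  1.959e+02] Fm [ 4.7 -1.9  0.7] g0.3
0.56 False t17.87 m [-7.850e+01 -1.000e-01  1.918e+02] Fm [ 5.3 -3.2 -0.5] g-0.2
0.68 False t18.27 m [-8.550e+01 -1.000e-01  1.869e+02] Fm [ 6.1 -3.  -1.1] g-0.3
0.80 False t18.67 m [-92.3   0.2 181.6] Fm [ 5.5 -0.4  1.6] g0.1
0.92 False t19.07 m [-98.7   0.4 175.2] Fm [ 5.5 -0.5  1.7] g0.2
1.04 False t19.47 m [-105.1    0.4  168.7] Fm [1.4 0.7 0.9] g-0.4
```

View pics/w9.png

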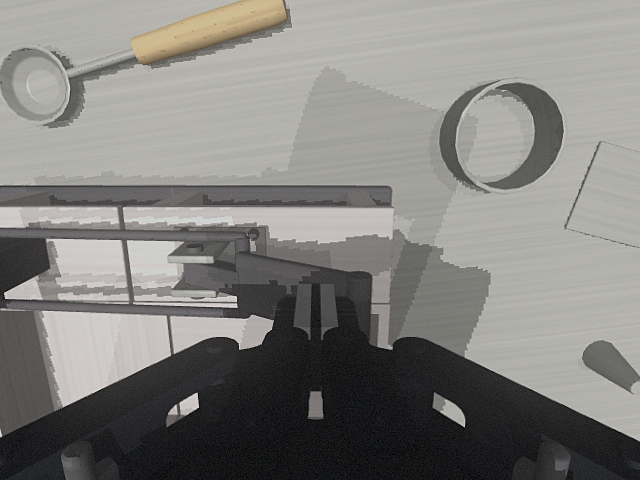

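View pics/s9z.png

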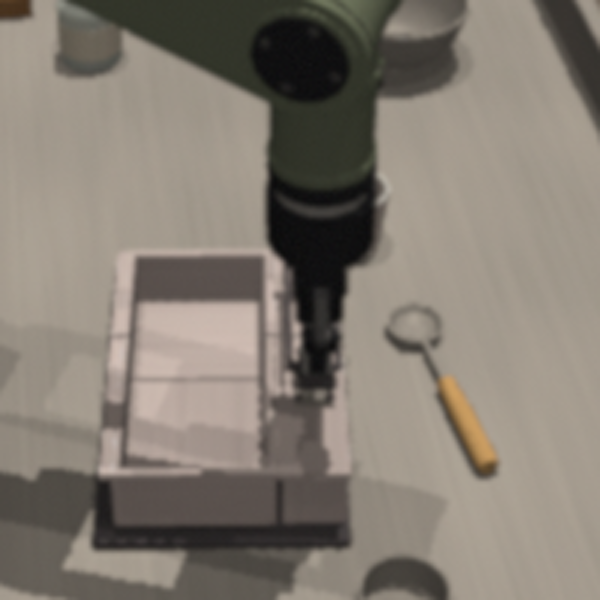

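Run:
```python
from h import *
for th in [1.14,1.23,1.31,1.38,1.45,1.52]:
    f=face(th,72); r=ctrl.move_l(W(f[0]+6,f[1]+25),vel=20,threshold=10); st(f'{th:.2f} {r}')
    if r: break
snap('w10')
```

```text
1.14 False t20.07 m [-108.6   -0.   162.6] Fm [0.1 0.2 0.8] g-0.0
1.23 False t20.55 m [-110.9    0.   156.5] Fm [-0.8 -0.3  0.5] g-0.7
1.31 False t20.99 m [-1.128e+02  1.000e-01  1.511e+02] Fm [-1.1 -0.4 -1. ] g0.3
1.38 False t21.39 m [-1.142e+02  1.000e-01  1.463e+02] Fm [0.4 0.8 0.3] g-0.3
1.45 False t21.79 m [-115.1    0.2  141.4] Fm [-0.6 -0.1 -0.4] g0.2
1.52 False t22.19 m [-115.7    0.2  136.4] Fm [ 0.7 -0.4  0.5] g0.1
```

View pics/w10.png

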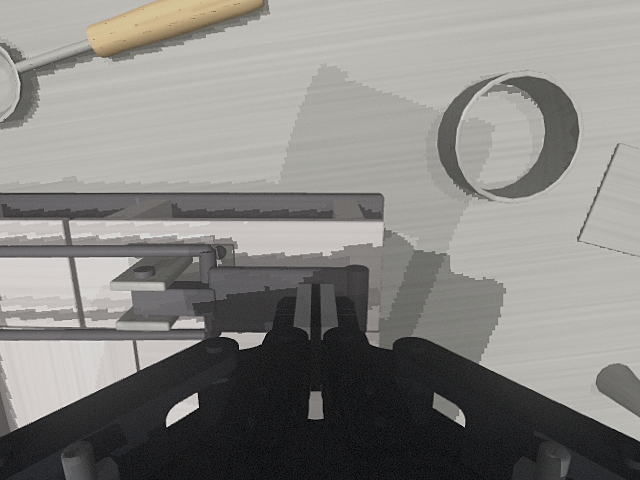

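Run:
```python
from h import *
r=ctrl.move_l(W(-116,122),vel=12,threshold=8); st(r)
r=ctrl.move_l(W(-116,122),vel=12,threshold=14); st(r); snap('w11')
```

```text
True t22.81 m [-1.159e+02 -1.000e-01  1.331e+02] Fm [0.3 1.3 4.3] g-0.1
True t23.18 m [-115.9   -0.2  133.1] Fm [0.6 0.7 4.8] g0.5
```

View pics/w11.png

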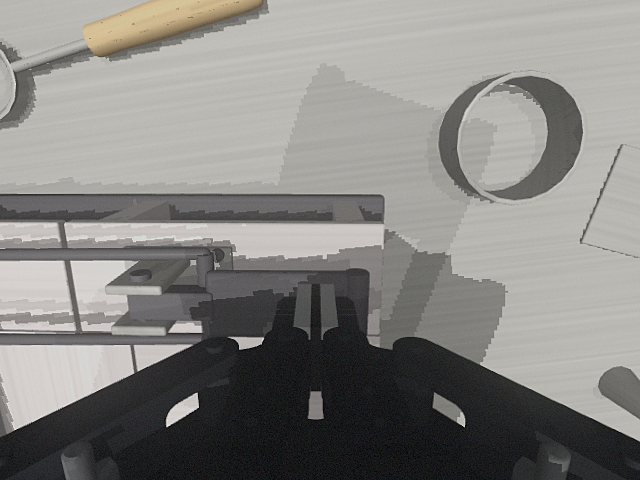

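Run:
```python
from h import *
ctrl.move_l(W(-116,200),vel=80);ctrl.move_l(W(-20,300,60),vel=200);ctrl.hold(.2);st();snap('w12');snap('s12','side')
a=cv2.imread('pics/s12.png')[170:370,230:430];cv2.imwrite('pics/s12z.png',cv2.resize(a,None,fx=3,fy=3,interpolation=cv2.INTER_CUBIC))
a=cv2.imread('pics/w12.png')[120:330,100:500];cv2.imwrite('pics/w12z.png',cv2.convertScaleAbs(cv2.resize(a,None,fx=2,fy=2,interpolation=cv2.INTER_CUBIC),alpha=1.5,beta=30))
c=wcam('w12')
for n,p in dict(hook=W(55,103.5),lip=W(58,114),lend=W(-135,105),lendup=W(-135+1,119)).items(): print(n,proj(c,p).round(1))
```

```text
t25.32 m [-20.6  60.2 298.7] Fm [ 0.1 -0.1  0.1] g-0.1
hook [[218.9 137.8]]
lip [[211.3 138.2]]
lend [[469.3 137.7]]
lendup [[474.9 138.2]]
```

View pics/w12z.png

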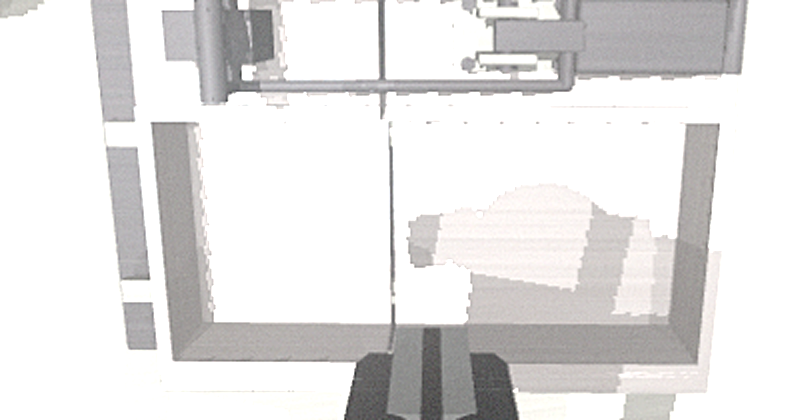

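View pics/s12z.png

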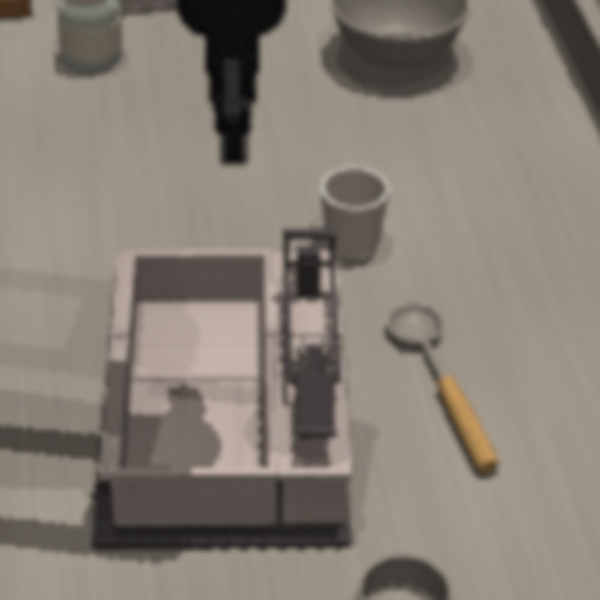

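Run:
```python
from h import *
st();print(ctrl.finish_job())
```

```text
t25.43 m [-20.5  60.1 299.1] Fm [-0.4 -0.2 -0. ] g-0.2
the job is handed in; nothing more can be done
None
```

The mould is closed and latched, and I handed the job in at 25.4 s of the 64 s allowed.

- **Hooking:** I pinched the grip bar and lowered the hook bar beyond the lip until it touched the shelf, feeling about 4 N. I then drew it back until it stopped firmly against the post, at about 8 N above friction. A picture after letting go showed the bar under the lip.
- **Lever:** I pressed it over with closed fingers at about 5–6 N. The force dropped to nothing from about 1.1 rad on my planned arc, and the lever ran ahead of the fingers there. I then pressed it lightly, twice, against its stop (stopping at 8 and 14 N). It stopped firmly at the height I expected for a level lever.
- **Last checks:** The final wrist and side pictures show the gap between the halves closed to a hairline, the loop on the keeper and the lever level. Its end is within about 2 px of where it should be. The gripper was clear, its force reading was about zero, and the beaker, spoon and cutter looked undisturbed.
- **Disagreements:** My first estimate of the mould's x origin was about 3 mm off. I found this from the lever's position and corrected it before pressing. The shelf contact came about 4 mm lower than my grasp height predicted. I put that down to the bar sitting differently in the pads, not to a wrong contact.
- **Not measured:** I did not measure how hard the lever landed when it ran ahead to its stop.

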